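# Complete the service kit

## Robot

A 6-joint arm with a two-finger parallel gripper is mounted at the origin on a cart in front of the work surface, level with it; the furniture and walls round the work are solid. World frame = base frame: x ahead of the robot, y to its left, z up, the work surface at z = 0. Lengths are in m, angles in rad, forces in N, time in s.
With the tool pointing down it reaches from about 0.275 to 0.725 m from the base axis. Payload 5.6 kg.
Tool frame: the origin (TCP) lies at the centre of the arm's flange, where the gripper is bolted on; the fingertips stand 173 mm ahead of it and the grasp point (between the pads) lies 155 mm ahead of it; z points along the fingers, y is the line along which they close (so a half turn about z gives the same grasp; the last joint's range is limited). The gripper opens to 85 mm and grips with 20 to 120 N. Pads are 22 mm wide; open, the fingers measure 114 mm over their backs; the gripper's body (76 mm by 85 mm) begins 54 mm behind the grasp point. The pads swing forward as they close: fully open they stand 13 mm farther back than shut.
Start: joints at [1.393, 0.255, 0.108, 0, -1.424, -0.285], TCP at [0.246, 0.492, 0.405] pointing down, gripper open.
Joint ranges: [-2.95, 2.95], [-1.21, 1.97], [-1.09, 1.5], [-2.87, 1.71], [-2.94, -0.07], [-3.05, 3.05]. Speed limits (rad/s): [2.57, 2.57, 3.14, 3.14, 3.14, 3.14].

## Interface

Orientations are given as a unit quaternion [x, y, z, w].
In Python, from station import readout, eyes, r gives the robot as it stands. The module is installed in compiled form; this text tells all that it offers.
- The arm moves only by the shell command python3 -m pendant 'ROWS' [OPENING] [FORCE]. ROWS is a JSON object of lists of equal length, an entry for each row: "linear": the shift along the tool's x, y, z in m, a list of three; "twist": the turn about the tool's z in degrees. A call has 1 to 12 rows; each row is the pose to reach, as a shift and turn from the pose commanded when the call began, along the tool's axes at that moment; what a row does not reach only later rows make up. A row lasts 1/8 s, in which the tool goes at most 62.5 mm and 10.7 degrees, less where a joint would pass 70% of its speed; a pose out of reach is approached as far as the arm can. A call with a gripper value outside its range is refused whole. OPENING is the gripper's target within -1 to 1 (fully open at 1, half-way at 0, shut at -1), set as the call begins (- or left out, the last holds). The fingers move at their own pace and stop on an object; FORCE is the grip in N (left out, the last holds). Time passes only in rows, so rows that repeat a pose let the fingers close. It gives the time, the measured TCP pose, the force, the opening and the grip force at its end, in the units of the state.
- readout.read_state(): the state, without advancing time (a new reading comes with each control period).
- eyes.grab_frame(name): name is "scene" or "top" or "wrist"; returns a dict with "image" (400x640x3 uint8, blue, green, red), "range_z" (400x640 float32, m along the optical axis (not along the pixel's ray), 0 where there is no reading), "mtx" (3x3 intrinsics, pixels), "xyz" and "attitude" of the camera in the world. Camera axes: x right, y up, looking along -z (the intrinsics and any distortion apply to the point x, -y, -z); pixel columns grow to the right and rows downward; lengths in m; the calibration is good to about 2 mm. A picture is of the moment at which its call begins.
- r.hand_in(): hands the job in; it is judged then, once.
The state is a dict: "time": time; "joint_pos": joint angles; "qvel": joint speeds; "joint_efforts": joint torques, N m; "tcp_pos": TCP position; "tool_rot": TCP orientation; "ft_force": force on the tool from outside, world axes, zero at the start; "ft_torque": the same for the moment, N m; "finger_gap": finger opening in m; "grip_force": force on a finger pad.
Only numpy, scipy, OpenCV 4.12 (cv2) and the standard library are available. Lean on these libraries where they do the work, as an engineer would, in place of code of your own. Each camera call takes 0.05 s, during which the arm holds its last target. There are 200 camera calls.

## Task

Complete the service kit in the grey tray: it needs exactly one screwdriver, one marker, one pair of side cutters, one oil bottle (upright) and one wire reel (flat on a flange), each in its own outlined place; what is already in the tray stays there, and a duplicate of it stays out on the bench. The reel is trapped on its spindle: before sliding it up and off, turn the black knob until the orange keeper arm points at the green mark; once the reel is off, turn the keeper back over the bare spindle. Do not disturb the loupe and the tape.

Things in the scene. Friction and masses are not known exactly. Their poses are not given: they have to be found in the camera images.
- tray: grey kit tray, fixed to the bench, 184 (x) by 313 (y). Origin: centre of its underside; x away from the robot, y to its left. Floor 4 thick, outer walls 18 high and 4 thick, dividers 12 high and 3 thick (heights from the bench). Four lanes run along its x, each 176 long, with black outlines of the contents on their floors; the leftmost is split into two cells
- place_driver (a point): tray floor, centre of the screwdriver lane, third from the left, 66 wide (at y = -50.5 mm in the tray's frame); x along the lane
- place_marker (a point): tray floor, centre of the marker lane, the rightmost, 66 wide (at y = -119.5 mm in the tray's frame); x along the lane
- place_cutters (a point): tray floor, centre of the cutters lane, second from the left, 78 wide (at y = +24.5 mm in the tray's frame); x along the lane
- place_oil (a point): tray floor, centre of the bottle cell, 86 by 86, in the leftmost lane nearer the robot (at x = -45, y = +109.5 mm in the tray's frame)
- place_reel (a point): tray floor, centre of the reel cell, 86 by 86, in the leftmost lane farther from the robot (at x = +45, y = +109.5 mm in the tray's frame)
- stand: grey reel stand, fixed to the bench. Origin: underside of its 10 thick base plate; x runs from knob to spindle. The steel spindle, 16 in diameter, is at x = +55, y = 0 mm, top 60 above the bench; the knob column, 38 in diameter, at x = -50, y = 0; a thin post with a green top, the mark, at x = +17, y = -104 mm, 76 high
- spindle_top (a point): top centre of the spindle, 60 above the bench
- mark (a point): top of the green mark post, 76 above the bench, 124 mm from the knob's axis
- keeper (a joint): orange keeper arm, a flat pointer, 112 long from the knob's axis, 12 wide narrowing to 5, 68 to 78 above the bench; it stands over the reel at the start. Angle in rad about the knob's axis, counter-clockwise from above positive: 0 points straight over the spindle, -1.0 points at the green mark. Driven by the knob's gears at half the knob's angle; it stays where it is left
- keeper_tip (a point): tip of the keeper arm, 112 mm from the knob's axis, 73 above the bench
- knob (a joint): black bar knob on the column; angle in rad, counter-clockwise from above positive, range -3.0 to 1.0; turns stiffly (0.04 N m) and stays; the keeper turns half as far, the same way, so the mark is reached at knob = -2.0 (clockwise)
- knob_grip (a point): on the knob's vertical axis, 105 above the bench, height to grip the bar: the bar is 36 long (along this point's x axis), 14 wide, from 84 to 115 above the bench; nothing but the keeper (below 78) is within reach of the fingers beside it
- reel_c (a point): reel of copper wire with blue flanges, 54 in diameter, 44 high, bore 24, 0.15 kg. Point at its centre, half-way up (22 mm above its underside); z along its bore. At the start it sits on the spindle's base plate, underside 10 above the bench, bore round the spindle
- driver_c (a point): precision screwdriver, red hexagonal handle and thin steel blade, 156 long, handle 13 wide and 11 high, lying flat; grasp the handle. Point at the middle of its length and 5.5 mm above its underside. Its y axis runs along the tool towards the handle end: the handle spans y = -14 to +78 mm, the thin blade y = -74 to -22 mm. This one starts on the bench. Its place in the tray: driver lane, the third from the left
- driver_in_c (a point): the same kind of thing and size as driver_c, the same point and axes; it is in its place in the tray at the start, or is absent (None)
- marker_c (a point): white marker pen with blue cap, 128 long, 13 wide, 13 high, lying flat. Point at the middle of its length and 6.5 mm above its underside. Its y axis runs along the pen. This one starts on the bench. Its place in the tray: marker lane, the rightmost
- marker_in_c (a point): the same kind of thing and size as marker_c, the same point and axes; it is in its place in the tray at the start, or is absent (None)
- cutters_c (a point): side cutters with red handles, 119 long, 47 wide over the handles' ends, 11 high, lying flat, rigid; grasp across both handles 10 mm from the middle (45 wide) or across the jaws (16 wide). Point at the middle of its length and 5.5 mm above its underside. Its y axis runs along the tool towards the handles, which span y = -17 to +59 mm; the jaws span y = -59 to -9 mm. This one starts on the bench. Its place in the tray: cutters lane, the second from the left
- cutters_in_c (a point): the same kind of thing and size as cutters_c, the same point and axes; it is in its place in the tray at the start, or is absent (None)
- oil_c (a point): small oil bottle with red pointed cap, yellow body, standing: body 36 in diameter and 62 high, 93 high over all. Point on its axis, 46.5 mm above its underside; its z axis points up out of the cap. This one starts on the bench. Its place in the tray: bottle cell, in the left lane, the one nearer the robot
- oil_in_c (a point): the same kind of thing and size as oil_c, the same point and axes; it is in its place in the tray at the start, or is absent (None)
- the_loupe: black eye loupe, 37 in diameter, 41 high, standing on the bench; a bystander. Origin: centre of its underside
- tape: roll of amber tape, 78 over all, 14 high, lying on the bench; a bystander. Origin: its underside, near the middle
Mind the look-alikes: they are no part of the job. What is shaped like the part that bears oil_c but blue is not meant.

How it is judged:
By the outcome, as a careful person would: the job done as asked, in the order asked, and still so for the second after the job is handed in, with the robot touching nothing.
Of driver_in, marker_in, cutters_in, oil_in only 1 to 2 are there at a start; the rules pass over those that are not, and their reading is None.
At some moment in a run one of cutters may be knocked a few centimetres aside while the robot is not near it.
It also fails if it takes over 208 s, if anything falls off the work surface, if the arm or the gripper's body presses on something with over 40 N, if the wrist force passes 120 N, or if a joint passes its speed limit or range.

## Working session

There is one attempt and no reset: what is moved stays moved. The work goes in short steps, Python scripts to look and compute and a shell command to move; the robot and the scene stay as the last step left them, time stands still between calls to the robot, and variables do not carry over. Pictures are saved under pics/ and viewed, at most 14 in all, crops included, and the job is handed in when it is done.

```bash
mkdir -p pics; ls; cat > h.py <<'E'
from station import readout, eyes, r
import numpy as np, cv2
from scipy.spatial.transform import Rotation as R
def grab(n):
    f=eyes.grab_frame(n); 
    return f
def ray(f,u,v):
    K=f["mtx"]; d=np.array([(u-K[0,2])/K[0,0],-(v-K[1,2])/K[1,1],-1.0])
    return R.from_quat(f["attitude"]).apply(d)
def onplane(f,u,v,z):
    d=ray(f,u,v); c=np.array(f["xyz"]); return c+d*(z-c[2])/d[2]
def cloud(f):
    K=f["mtx"]; z=f["range_z"]; v,u=np.mgrid[0:400,0:640]
    p=np.stack([(u-K[0,2])/K[0,0]*z,-(v-K[1,2])/K[1,1]*z,-z],-1)
    return R.from_quat(f["attitude"]).apply(p.reshape(-1,3)).reshape(400,640,3)+np.array(f["xyz"])
E
python3 - <<'E'
from h import *
import pickle
for n in("top","scene"):
    f=grab(n); cv2.imwrite(f"pics/{n}0.png",f["image"]); pickle.dump(f,open(f"{n}0.pkl","wb")); print(n,f["mtx"].tolist(),f["xyz"],f["attitude"])
s=readout.read_state(); print(s)
E
```

```text
pics
top [[429.80424609724207, 0.0, 315.86530739376144], [0.0, 429.80424609724207, 195.78917206814188], [0.0, 0.0, 1.0]] [ 0.33098477 -0.09171265  1.06158075] [-0.0622033   0.06290886  0.71200905 -0.69657472]
scene [[458.520004186514, 0.0, 322.4694431225737], [0.0, 458.520004186514, 203.32798376456327], [0.0, 0.0, 1.0]] [ 0.13621993 -0.87626565  0.52975655] [ 0.51450033 -0.10797848 -0.19945282  0.82695141]
{'time': 0.1, 'joint_pos': array([ 1.39260008e+00,  2.55689794e-01,  1.07132198e-01, -4.18297104e-04,
       -1.42390822e+00, -2.84632136e-01]), 'qvel': array([ 7.64670445e-04, -2.82884010e-03,  3.79444556e-03,  8.82583845e-06,
       -8.12381668e-04, -1.40868749e-03]), 'joint_efforts': array([-2.94330159e-03, -3.87603736e+01,  2.38478333e+01,  5.37798285e+00,
       -3.73486386e-03, -3.84205137e-06]), 'tcp_pos': array([0.24542482, 0.49204132, 0.40388485]), 'tool_rot': array([ 9.73335597e-01, -2.29384123e-01, -1.62175283e-04,  8.44568498e-04]), 'ft_force': array([ 0.91367584, -0.21037782, -0.83814218]), 'ft_torque': array([0.04861028, 0.02201695, 0.02467067]), 'grip_force': 0.0, 'finger_gap': 0.08526286889946592}
```

View pics/top0.png

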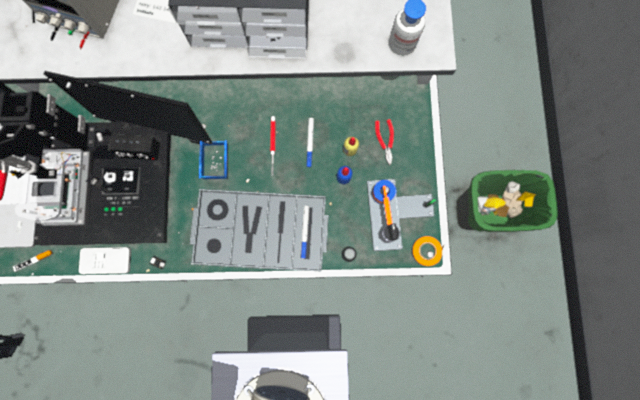

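View pics/scene0.png

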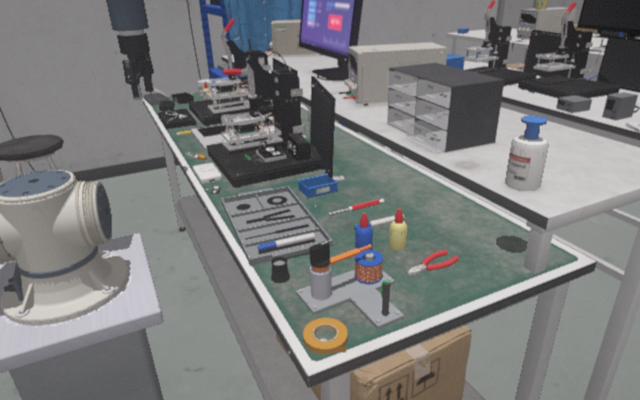

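The marker already lies in the tray at (305,232). The bench holds the screwdriver (272,140), marker (310,140), yellow oil bottle (351,145), blue decoy (345,175) and cutters (386,140). The stand has its knob at (389,230), spindle at (384,190) and mark at (430,203). Tape is at (427,250) and the loupe at (349,254). The kit still needs the driver, cutters, oil and reel.

```bash
python3 - <<'E'
from h import *
import pickle
f=pickle.load(open("top0.pkl","rb")); im=f["image"]; hsv=cv2.cvtColor(im,cv2.COLOR_BGR2HSV).astype(int); P=cloud(f)
H,S,V=hsv[...,0],hsv[...,1],hsv[...,2]
def comp(mask,x0,y0,x1,y1,z,name,amin=6):
    m=np.zeros((400,640),np.uint8); m[y0:y1,x0:x1]=mask[y0:y1,x0:x1]
    n,l,st,c=cv2.connectedComponentsWithStats(m)
    for i in range(1,n):
        if st[i,4]>=amin:
            vv,uu=np.where(l==i); w=np.array([onplane(f,u,v,z)[:2] for u,v in zip(uu,vv)])
            rc=cv2.minAreaRect((w*1000).astype(np.float32)); bx=cv2.boxPoints(rc)
            e=max([bx[1]-bx[0],bx[2]-bx[1]],key=np.linalg.norm)
            print(name,"px",c[i].round(1),"n",st[i,4],"mean",(w.mean(0)*1000).round(1),"rect",np.round(rc[0],1),np.round(rc[1],1),"ang",np.degrees(np.arctan2(e[1],e[0])).round(1),"zmed",np.median(P[l==i][:,2]).round(3))
red=(S>120)&((H<8)|(H>172))&(V>90)
comp(red,262,105,285,165,.008,"driver")
comp(red,370,110,400,170,.008,"cutters")
comp((S>90)&(H>18)&(H<36)&(V>90),335,130,365,160,.05,"oil")
comp((S>120)&(H>100)&(H<130),365,170,400,205,.054,"reel")
comp((S>150)&(H>5)&(H<20)&(V>120),370,170,402,245,.078,"keeper")
comp(V<75,375,215,402,245,.115,"knob")
comp((H>40)&(H<90)&(S>100),424,196,438,212,.076,"mark")
comp(V<75,200,195,300,262,.004,"outl")
z=P[...,2]; m=np.zeros((400,640),bool); m[180:275,185:335]=True
t=m&(z>.012)&(z<.024)&(S<60)
w=P[t][:,:2]; rc=cv2.minAreaRect((w*1000).astype(np.float32)); print("tray",rc,t.sum())
print("bench z",np.median(z[200:230,338:360]), "tray floor",np.median(z[215:240,262:276]))
for u,v in((200,190),(327,197),(322,270),(192,267)): print(onplane(f,u,v,.018).round(3))
E
```

```text
driver px [272.3 135.8] n 150 mean [677.9  13. ] rect [678.7  12.5] [12.8 77.3] ang -0.3 zmed 0.01
cutters px [390.4 133.1] n 125 mean [ 678.2 -288.8] rect [ 678.7 -288.7] [14.7 74.7] ang -0.5 zmed 0.009
cutters px [379.  134.3] n 133 mean [ 675.7 -259.5] rect [ 675.1 -259.8] [74.8 15.9] ang 11.3 zmed 0.01
oil px [350.9 146.4] n 153 mean [ 632.7 -183. ] rect [ 633.8 -181.6] [34.  45.7] ang -19.6 zmed 0.056
reel px [383.9 189.3] n 275 mean [ 523.6 -257.5] rect [ 520.2 -258.1] [50.4 50.3] ang 43.3 zmed 0.054
keeper px [386.6 207.1] n 96 mean [ 477.  -257.6] rect [ 480.1 -256.9] [89.4 11.9] ang 6.4 zmed 0.076
knob px [391.6 232.8] n 85 mean [ 414.  -259.5] rect [ 414.6 -260.7] [21.9 28.7] ang -1.3 zmed 0.112
mark px [432.5 200.9] n 30 mean [ 489.5 -365.5] rect [ 488.5 -365.5] [ 7.6 25.2] ang -58.0 zmed 0.073
outl px [217.  209.1] n 154 mean [492.1 151.5] rect [492.4 151.5] [45.  45.2] ang -1.3 zmed 0.005
outl px [244.5 211. ] n 15 mean [485.8  83.2] rect [484.6  82. ] [22.6  5. ] ang 0.4 zmed 0.005
outl px [212.2 241.7] n 18 mean [411.6 161.9] rect [411.8 162.4] [ 7.4 20.5] ang -61.0 zmed 0.005
outl px [214.3 249.2] n 15 mean [393.1 156.3] rect [392.6 156.5] [ 7.4 24.7] ang -78.7 zmed 0.004
tray ((439.1835632324219, 46.330841064453125), (331.02154541015625, 184.5110626220703), 85.4317398071289) 1352
bench z 0.002242341751911292 tray floor 0.004285541759146971
[0.539 0.191 0.018]
[ 0.514 -0.122  0.018]
[ 0.337 -0.106  0.018]
[0.351 0.206 0.018]
```

```bash
python3 - <<'E'
from h import *
f=grab("wrist"); cv2.imwrite("pics/w0.png",f["image"]); s=readout.read_state()
T=R.from_quat(s["tool_rot"]); print(T.as_matrix().round(3), T.inv().apply(f["xyz"]-s["tcp_pos"]), (T.inv()*R.from_quat(f["attitude"])).as_matrix().round(3),f["mtx"][0,0])
E
```

```text
[[ 0.895 -0.446 -0.001]
 [-0.446 -0.895 -0.001]
 [ 0.     0.002 -1.   ]] [ 0.08055011 -0.00017831  0.03129455] [[-0.     0.951  0.311]
 [ 1.     0.     0.   ]
 [ 0.     0.311 -0.951]] 335.7359401173468
```

```bash
cat >> h.py <<'E'
def go(target,yaw=None,ref=None):
    "tool-frame shift (mm) and twist to bring the TCP to target [m] with tool x at yaw [deg]; chained: returns reached pose"
    s=readout.read_state() if ref is None else None
    T,p=(R.from_quat(s["tool_rot"]),np.array(s["tcp_pos"])) if s else ref
    d=T.inv().apply(np.array(target)-p); x=T.apply([1,0,0]); y0=np.degrees(np.arctan2(x[1],x[0]))
    tw=0 if yaw is None else -((yaw-y0+180)%360-180)
    print("at",p.round(4),"yaw",y0.round(1),"shift",d.round(4),"dist",np.linalg.norm(d).round(3),"twist",np.round(tw,1))
    return T*R.from_euler('z',tw,degrees=True),np.array(target)
def snap(name):
    import pickle
    f=grab("wrist"); cv2.imwrite(f"pics/{name}.png",f["image"]); pickle.dump(f,open(name+".pkl","wb")); return f
E
python3 -m pendant '{"linear":[[0.039,0.03,0],[0.08,0.062,0],[0.12,0.093,0],[0.17,0.13,0],[0.22,0.17,0],[0.27,0.21,0],[0.32,0.245,0],[0.36,0.28,0],[0.389,0.3,0],[0.389,0.3,0],[0.389,0.3,0]],"twist":[-3,-6,-9,-12,-15,-18,-21,-24,-26.5,-26.5,-26.5]}' 1 60
python3 - <<'E'
from h import *
snap("w_tray"); go([.47,-.25,.40],0)
print(readout.read_state()["joint_pos"].round(2))
E
```

```text
time: 1.52
tcp_pos: [0.4595, 0.0501, 0.4044]
tool_rot: [1.0, -0.001, -0.0, -0.0]
ft_force: [-1.2, 0.1, 0.5]
finger_gap: 0.0858
grip_force: 0.0
at [0.4594 0.0505 0.4045] yaw -0.0 shift [0.0106 0.3005 0.0045] dist 0.301 twist -0.0
[ 0.45  0.08 -0.11 -0.   -1.39  1.12]
```

```bash
python3 -m pendant '{"linear":[[0.002,0.06,0],[0.004,0.12,0],[0.006,0.18,0],[0.008,0.24,0.002],[0.01,0.28,0.004],[0.01,0.3,0.004],[0.01,0.3,0.004],[0.01,0.3,0.004]],"twist":[0,0,0,0,0,0,0,0]}' 1 60
python3 - <<'E'
from h import *
snap("w_stand"); a=cv2.imread("pics/w_tray.png"); b=cv2.imread("pics/w_stand.png")
cv2.imwrite("pics/both.png",np.vstack([cv2.resize(a,(480,300)),cv2.resize(b,(480,300))]))
E
```

```text
time: 2.58
tcp_pos: [0.4698, -0.2489, 0.4007]
tool_rot: [1.0, 0.0, 0.0, -0.0]
ft_force: [-0.2, 0.8, 0.7]
finger_gap: 0.0856
grip_force: 0.0
```

View pics/both.png

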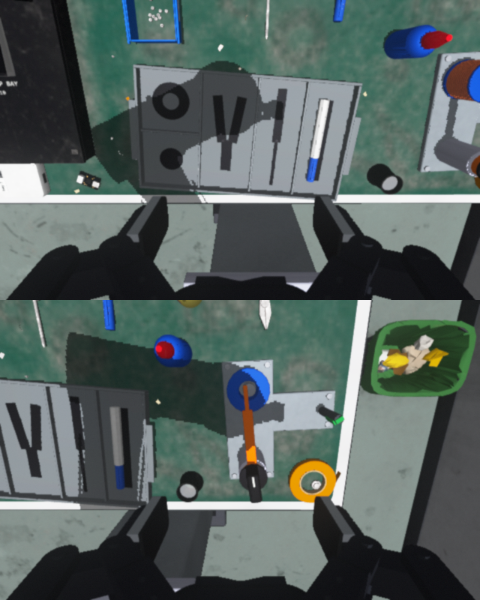

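The upper half shows the tray: reel outline at (170,100), oil (171,158), cutters (228,130) with handles far, driver (278,135) with handle far, and the marker in place. The lower half shows the stand: reel at (248,388), keeper pointing over it, knob at (253,480), mark at (338,420).

```bash
cat >> h.py <<'E'
def comps(f,mask,box,z,name,amin=20):
    P=cloud(f)[...,2]; m=np.zeros((400,640),np.uint8); x0,y0,x1,y1=box; m[y0:y1,x0:x1]=mask[y0:y1,x0:x1]
    n,l,st,c=cv2.connectedComponentsWithStats(m)
    for i in range(1,n):
        if st[i,4]>=amin:
            vv,uu=np.where(l==i); w=np.array([onplane(f,u,v,z)[:2] for u,v in zip(uu,vv)])*1000
            rc=cv2.minAreaRect(w.astype(np.float32)); bx=cv2.boxPoints(rc); e=max([bx[1]-bx[0],bx[2]-bx[1]],key=np.linalg.norm)
            cc=cv2.minEnclosingCircle(w.astype(np.float32)); zz=P[l==i]; zz=zz[np.abs(zz)<.3]
            print(name,"px",c[i].round(),"n",st[i,4],"mean",w.mean(0).round(1),"rect",np.round(rc[0],1),np.round(rc[1],1),"ang",np.degrees(np.arctan2(e[1],e[0])).round(1),"circ",np.round(cc[0],1),round(cc[1],1),"z",np.percentile(zz,[10,50,90]).round(3))
def hsv(f):
    h=cv2.cvtColor(f["image"],cv2.COLOR_BGR2HSV).astype(int); return h[...,0],h[...,1],h[...,2]
E
python3 - <<'E'
from h import *
import pickle
f=pickle.load(open("w_stand.pkl","rb")); H,S,V=hsv(f); P=cloud(f)
comps(f,(S>120)&(H>100)&(H<130)&(P[...,2]>.045),(290,70,375,150),.054,"reel")
comps(f,(S>120)&(H>5)&(H<20)&(V>80)&(P[...,2]>.06),(290,70,360,240),.078,"keeper")
comps(f,(P[...,2]>.105)&(P[...,2]<.13),(310,200,365,280),.115,"knob")
comps(f,(H>45)&(H<80)&(S>140)&(P[...,2]>.06),(420,130,465,175),.076,"mark",5)
q=P[...,2][200:270,310:365]; print(np.percentile(q,[50,90,99]))
f=pickle.load(open("w_tray.pkl","rb")); H,S,V=hsv(f)
comps(f,V<62,(190,95,270,160),.004,"reelcell"); comps(f,V<62,(190,185,255,235),.004,"oilcell")
comps(f,V<62,(275,115,335,240),.004,"cut"); comps(f,V<62,(350,105,395,250),.004,"drv")
E
```

```text
reel px [331. 118.] n 2029 mean [ 524.7 -258.3] rect [ 523.7 -258.2] [52.7 51.4] ang 86.9 circ [ 523.  -258.1] 26.6 z [0.053 0.054 0.054]
keeper px [332. 174.] n 1100 mean [ 477.4 -258.9] rect [ 483.  -258.4] [95.4 11.9] ang 5.9 circ [ 483.  -259.1] 47.8 z [0.075 0.076 0.076]
knob px [339. 249.] n 669 mean [ 422.4 -264.4] rect [ 422.2 -264.4] [38.7 13.8] ang 8.2 circ [ 422.2 -264.8] 19.6 z [0.112 0.114 0.115]
mark px [450. 161.] n 91 mean [ 490.1 -364. ] rect [ 490. -364.] [ 6.7 12.9] ang -64.0 circ [ 490.8 -363.6] 6.5 z [0.075 0.077 0.079]
[0.04257931 0.11401957 0.1157452 ]
reelcell px [228. 135.] n 1586 mean [492.1 151. ] rect [491.6 151.5] [53.5 52.4] ang 86.3 circ [492.3 151.3] 27.5 z [0.003 0.004 0.005]
reelcell px [269. 137.] n 23 mean [490.  106.2] rect [489.9 106.2] [ 0.  23.9] ang -2.8 circ [489.9 106.2] 11.9 z [0.007 0.009 0.011]
oilcell px [191. 215.] n 92 mean [399.2 202.9] rect [405.1 201.6] [ 2.4 61.4] ang -7.0 circ [405.2 202.8] 30.7 z [0.004 0.006 0.01 ]
oilcell px [228. 211.] n 725 mean [403.7 158.9] rect [403.3 159.1] [34.  36.7] ang -4.2 circ [403.5 158.6] 18.6 z [0.003 0.004 0.005]
cut px [292. 155.] n 785 mean [469.3  81.5] rect [466.9  81.4] [69.5 14.8] ang 3.5 circ [466.9  80.7] 35.0 z [0.003 0.004 0.005]
cut px [311. 174.] n 1178 mean [447.4  61. ] rect [443.   63.4] [ 20.2 115.9] ang -15.4 circ [442.5  61.4] 58.1 z [0.003 0.004 0.005]
drv px [372. 147.] n 257 mean [478.4  -6.8] rect [478.7  -6.8] [11.6 28.9] ang -3.4 circ [478.7  -6.9] 14.8 z [0.003 0.004 0.005]
drv px [362. 238.] n 28 mean [369.6   0.8] rect [370.5   0.6] [ 2.4 18.6] ang -5.4 circ [370.5   0.8] 9.3 z [0.003 0.004 0.005]
```

```bash
python3 -m pendant '{"linear":[[-0.03,0.01,0.02],[-0.0483,0.0155,0.04],[-0.0483,0.0155,0.07],[-0.0483,0.0155,0.1],[-0.0483,0.0155,0.125],[-0.0483,0.0155,0.138],[-0.0483,0.0155,0.138],[-0.0483,0.0155,0.138]],"twist":[-4,-8.2,-8.2,-8.2,-8.2,-8.2,-8.2,-8.2]}' 1 60
python3 -m pendant '{"linear":[[0,0,0],[0,0,0],[0,0,0],[0,0,0],[0,0,0],[0,0,0],[0,0,0],[0,0,0]],"twist":[0,0,0,0,0,0,0,0]}' -1 60
```

```text
time: 3.62
tcp_pos: [0.4218, -0.2654, 0.2638]
tool_rot: [0.997, 0.072, 0.001, 0.0]
ft_force: [0.1, -0.5, 0.6]
finger_gap: 0.0857
grip_force: 0.0
time: 4.62
tcp_pos: [0.4212, -0.2647, 0.263]
tool_rot: [0.997, 0.071, 0.0, -0.001]
ft_force: [-1.5, 7.0, 4.6]
finger_gap: 0.0131
grip_force: 59.1
```

```bash
python3 -m pendant '{"linear":[[0,0,0],[0,0,0],[0,0,0],[0,0,0],[0,0,0],[0,0,0],[0,0,0],[0,0,0],[0,0,0],[0,0,0],[0,0,0],[0,0,0]],"twist":[10,20,30,40,50,60,70,80,90,100,110,117]}' -1 60
python3 -m pendant '{"linear":[[0,0,0],[0,0,0],[0,0,0]],"twist":[2,2,2]}' -1 60
python3 -m pendant '{"linear":[[0,0,0],[0,0,0],[0,0,0],[0,0,0],[0,0,-0.03],[0,0,-0.08],[0,0,-0.135],[0,0,-0.135],[0,0,-0.135]],"twist":[0,0,0,0,0,0,0,0,0]}' 1 60
python3 - <<'E'
from h import *
f=snap("w_k2");H,S,V=hsv(f); P=cloud(f); z=P[...,2]
comps(f,(S>120)&(H>5)&(H<20)&(V>60)&(z>.06)&(z<.09),(0,0,640,400),.078,"keeper")
comps(f,(z>.109)&(z<.13),(100,0,540,300),.115,"knob",100)
comps(f,(H>45)&(H<80)&(S>140)&(z>.06)&(z<.09),(0,0,640,400),.076,"mark",10)
comps(f,(S>120)&(H>100)&(H<130)&(z>.045)&(z<.06),(0,0,640,400),.054,"reel",200)
t=grab("top");H,S,V=hsv(t);z=cloud(t)[...,2]; cv2.imwrite("pics/t1.png",t["image"])
comps(t,(S>120)&(H>5)&(H<20)&(V>80)&(z>.06)&(z<.09),(370,170,440,245),.078,"keeperT",20)
E
```

```text
time: 6.12
tcp_pos: [0.4187, -0.2669, 0.263]
tool_rot: [-0.58, 0.814, 0.001, -0.004]
ft_force: [-11.2, -7.2, 7.5]
finger_gap: 0.013
grip_force: 59.7
time: 6.5
tcp_pos: [0.4186, -0.2669, 0.263]
tool_rot: [-0.568, 0.823, 0.001, -0.004]
ft_force: [-11.2, -7.4, 8.4]
finger_gap: 0.0135
grip_force: 59.7
time: 7.62
tcp_pos: [0.4212, -0.2652, 0.3973]
tool_rot: [-0.568, 0.823, 0.0, 0.0]
ft_force: [-0.2, 0.9, -1.2]
finger_gap: 0.085
grip_force: 0.0
keeper px [268. 145.] n 1319 mean [ 452.2 -312.5] rect [ 455.4 -317. ] [12.6 94.7] ang -54.0 circ [ 454.4 -317.7] 47.4 z [0.074 0.075 0.076]
knob px [324. 192.] n 767 mean [ 418.3 -266.5] rect [ 418.2 -266.2] [35.2 13.5] ang 68.9 circ [ 418.3 -266.2] 18.3 z [0.113 0.114 0.115]
mark px [201. 103.] n 108 mean [ 490.4 -364.2] rect [ 490.4 -364.2] [ 5.9 14.1] ang -45.8 circ [ 490.  -364.7] 7.1 z [0.075 0.077 0.079]
reel px [229. 216.] n 1679 mean [ 521.8 -259.3] rect [ 522.  -258.8] [52.6 51.8] ang 22.7 circ [ 521.9 -258.9] 26.6 z [0.053 0.053 0.054]
reel px [236. 299.] n 365 mean [ 556.4 -169.7] rect [ 557.2 -166.7] [38.7 21.7] ang 84.4 circ [ 561.8 -166.9] 19.8 z [0.047 0.054 0.059]
```

View pics/w_k2.png

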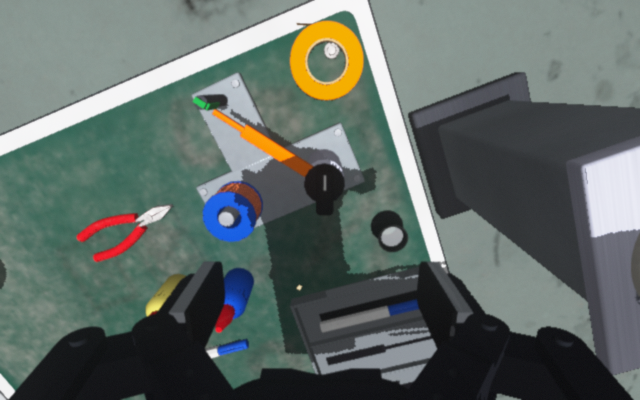

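Keeper at −54.0° and the mark seen from the knob at −53.7°, so it points at the mark. Next the reel.

```bash
python3 - <<'E'
from h import *
a=go([.5222,-.2588,.30]); go([.5222,-.2588,.200])
E
```

```text
at [ 0.4211 -0.2653  0.3963] yaw -110.8 shift [-0.042  -0.0925  0.0961] dist 0.14 twist 0
at [ 0.4211 -0.2653  0.3963] yaw -110.8 shift [-0.042  -0.0927  0.1961] dist 0.221 twist 0
```

```bash
python3 -m pendant '{"linear":[[-0.02,-0.045,0],[-0.042,-0.0925,0.03],[-0.042,-0.0925,0.08],[-0.042,-0.0925,0.12],[-0.042,-0.0925,0.16],[-0.042,-0.0925,0.185],[-0.042,-0.0927,0.196],[-0.042,-0.0927,0.196],[-0.042,-0.0927,0.196]],"twist":[0,0,0,0,0,0,0,0,0]}' 1 40
python3 -m pendant '{"linear":[[0,0,0],[0,0,0],[0,0,0],[0,0,0],[0,0,0]],"twist":[0,0,0,0,0]}' -1 40
```

```text
time: 8.85
tcp_pos: [0.5233, -0.2593, 0.2028]
tool_rot: [-0.568, 0.823, -0.001, 0.001]
ft_force: [0.1, 0.2, 0.5]
finger_gap: 0.0856
grip_force: 0.0
time: 9.48
tcp_pos: [0.5231, -0.2592, 0.2029]
tool_rot: [-0.568, 0.823, -0.001, 0.0]
ft_force: [-1.2, 1.4, 5.6]
finger_gap: 0.0536
grip_force: 41.8
```

```bash
python3 -m pendant '{"linear":[[0,0,-0.01],[0,0,-0.025],[0,0,-0.045],[0,0,-0.065],[0,0,-0.09],[0,0,-0.12],[0,0,-0.14],[0,0,-0.14]],"twist":[0,0,0,0,0,0,0,0]}' -1 40
python3 - <<'E'
from h import *
f=snap("w_r")
go([.4925,.1512,.34]); print(readout.read_state()["finger_gap"])
E
```

```text
time: 10.48
tcp_pos: [0.5231, -0.2593, 0.3441]
tool_rot: [-0.568, 0.823, -0.002, 0.001]
ft_force: [0.3, -0.1, -1.5]
finger_gap: 0.0538
grip_force: 42.3
at [ 0.5228 -0.259   0.3423] yaw -110.8 shift [-0.3727  0.1741  0.0023] dist 0.411 twist 0
0.05335066313017133
```

View pics/w_r.png

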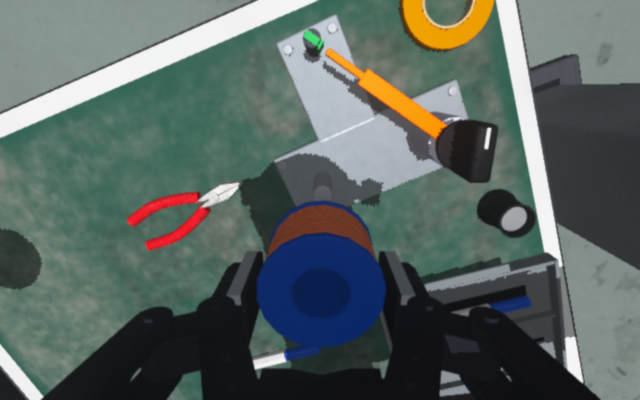

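```bash
python3 -m pendant '{"linear":[[-0.05,0.023,0],[-0.103,0.048,0],[-0.158,0.074,0],[-0.213,0.1,0],[-0.268,0.125,0],[-0.315,0.147,0],[-0.35,0.163,0],[-0.3727,0.174,0],[-0.3727,0.174,0],[-0.3727,0.174,0]],"twist":[0,0,0,0,0,0,0,0,0,0]}' -1 40
python3 - <<'E'
from h import *
go([.4925,.1512,.1975])
E
```

```text
time: 11.78
tcp_pos: [0.4924, 0.1507, 0.3409]
tool_rot: [-0.568, 0.823, 0.0, -0.001]
ft_force: [0.2, -0.4, -1.1]
finger_gap: 0.0533
grip_force: 42.4
at [0.4924 0.1507 0.3409] yaw -110.8 shift [-0.0007 -0.      0.1434] dist 0.143 twist 0
```

```bash
python3 -m pendant '{"linear":[[0,0,0.04],[0,0,0.08],[0,0,0.11],[0,0,0.125],[0,0,0.133],[0,0,0.138],[0,0,0.141],[0,0,0.142],[0,0,0.142]],"twist":[0,0,0,0,0,0,0,0,0]}' -1 40
python3 -m pendant '{"linear":[[0,0,0.001],[0,0,0.0015],[0,0,0.0015]],"twist":[0,0,0]}' -1 40
```

```text
time: 12.9
tcp_pos: [0.4928, 0.1512, 0.2]
tool_rot: [-0.568, 0.823, -0.0, 0.0]
ft_force: [-0.3, 0.4, -0.9]
finger_gap: 0.0536
grip_force: 42.4
time: 13.28
tcp_pos: [0.4927, 0.1511, 0.1982]
tool_rot: [-0.568, 0.823, -0.0, -0.0]
ft_force: [0.0, -0.4, -2.1]
finger_gap: 0.0534
grip_force: 42.4
```

```bash
python3 -m pendant '{"linear":[[0,0,0.001],[0,0,0.0015],[0,0,0.0015]],"twist":[0,0,0]}' -1 40
python3 -m pendant '{"linear":[[0,0,0],[0,0,0],[0,0,0],[0,0,0],[0,0,-0.02],[0,0,-0.06],[0,0,-0.11],[0,0,-0.17],[0,0,-0.19],[0,0,-0.19]],"twist":[0,0,0,0,0,0,0,0,0,0]}' 1 40
python3 - <<'E'
from h import *
f=snap("w_r2");H,S,V=hsv(f); P=cloud(f); z=P[...,2]
comps(f,(S>120)&(H>100)&(H<130)&(z>.03)&(z<.06),(0,0,640,330),.048,"reel",200)
go([.4186,-.2665,.32],-111)
E
```

```text
time: 13.65
tcp_pos: [0.4926, 0.1511, 0.1969]
tool_rot: [-0.568, 0.823, -0.0, 0.0]
ft_force: [-1.3, 0.9, 2.4]
finger_gap: 0.0534
grip_force: 42.7
time: 14.9
tcp_pos: [0.4928, 0.1512, 0.3885]
tool_rot: [-0.568, 0.823, -0.0, 0.002]
ft_force: [0.1, -0.2, -0.6]
finger_gap: 0.0855
grip_force: 0.0
reel px [322. 175.] n 2023 mean [493.2 150.7] rect [493.5 150.8] [52.4 52.5] ang -65.6 circ [493.3 150.6] 26.7 z [0.046 0.047 0.048]
at [0.4925 0.1511 0.3867] yaw -110.8 shift [ 0.4167 -0.0793  0.0663] dist 0.429 twist 0.2
```

```bash
python3 -m pendant '{"linear":[[0.05,-0.0095,0],[0.11,-0.021,0],[0.17,-0.032,0],[0.23,-0.044,0],[0.285,-0.054,0.005],[0.34,-0.065,0.02],[0.385,-0.073,0.04],[0.4167,-0.0793,0.06],[0.4167,-0.0793,0.09],[0.4167,-0.0793,0.115],[0.4167,-0.0793,0.125],[0.4167,-0.0793,0.125]],"twist":[0,0,0,0,0,0,0,0,0,0,0,0]}' 1 60
python3 -m pendant '{"linear":[[0,0,0],[0,0,0],[0,0,0],[0,0,0],[0,0,0],[0,0,0],[0,0,0],[0,0,0]],"twist":[0,0,0,0,0,0,0,0]}' -1 60
python3 -m pendant '{"linear":[[0,0,0],[0,0,0],[0,0,0],[0,0,0],[0,0,0],[0,0,0],[0,0,0],[0,0,0],[0,0,0],[0,0,0],[0,0,0],[0,0,0]],"twist":[-10,-20,-30,-40,-50,-60,-70,-80,-90,-100,-110,-115]}' -1 60
```

```text
time: 16.45
tcp_pos: [0.4184, -0.2665, 0.2608]
tool_rot: [-0.568, 0.823, 0.001, -0.001]
ft_force: [-0.4, 0.5, -0.2]
finger_gap: 0.0854
grip_force: 0.0
time: 17.45
tcp_pos: [0.418, -0.2664, 0.2621]
tool_rot: [-0.568, 0.823, 0.001, -0.001]
ft_force: [-3.7, 3.2, 5.7]
finger_gap: 0.0132
grip_force: 59.5
time: 18.95
tcp_pos: [0.4193, -0.2652, 0.2621]
tool_rot: [0.999, 0.038, 0.001, -0.001]
ft_force: [1.2, 10.2, 5.7]
finger_gap: 0.0133
grip_force: 59.6
```

```bash
python3 -m pendant '{"linear":[[0,0,0],[0,0,0],[0,0,0],[0,0,0],[0,0,0],[0,0,-0.04],[0,0,-0.09],[0,0,-0.14],[0,0,-0.14],[0,0,-0.14]],"twist":[0,0,0,0,0,0,0,0,0,0]}' 1 60
python3 - <<'E'
from h import *
f=snap("w_k3");H,S,V=hsv(f); P=cloud(f); z=P[...,2]
comps(f,(S>120)&(H>5)&(H<20)&(V>60)&(z>.06)&(z<.09),(0,0,640,400),.078,"keeper",100)
comps(f,(z>.109)&(z<.13),(100,0,540,300),.115,"knob",100)
m=(z>.052)&(z<.063)&(P[...,0]>.49)&(P[...,0]<.56)&(P[...,1]<-.23)&(P[...,1]>-.29)
comps(f,m,(0,0,640,400),.06,"spindle",20)
go([.60,-.19,.40],4)
E
```

```text
time: 20.2
tcp_pos: [0.4185, -0.2665, 0.4011]
tool_rot: [0.999, 0.036, -0.0, -0.0]
ft_force: [0.1, -0.0, -1.0]
finger_gap: 0.0856
grip_force: 0.0
keeper px [319. 114.] n 1282 mean [ 478.1 -261. ] rect [ 482.6 -260.9] [94.2 11. ] ang 3.8 circ [ 482.5 -260.4] 47.3 z [0.075 0.076 0.077]
knob px [319. 192.] n 758 mean [ 420.8 -264.8] rect [ 420.3 -264.7] [35.8 13.6] ang 4.5 circ [ 420.4 -264.8] 18.3 z [0.112 0.114 0.115]
spindle px [326.  58.] n 116 mean [ 524.  -263.3] rect [ 524.1 -263.8] [14.2  6. ] ang 4.3 circ [ 523.9 -261.7] 7.2 z [0.058 0.059 0.06 ]
spindle px [315.  58.] n 51 mean [ 523.  -253.8] rect [ 522.9 -253.2] [11.9  3.4] ang 3.9 circ [ 523.  -254.9] 5.9 z [0.058 0.059 0.061]
at [ 0.4184 -0.2664  0.4005] yaw 4.2 shift [ 0.1866 -0.063   0.0002] dist 0.197 twist 0.2
```

View pics/w_k3.png

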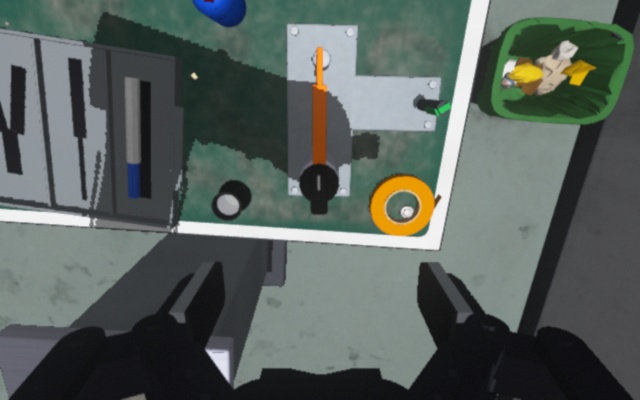

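Keeper is back over the bare spindle. Next the oil bottle.

```bash
python3 -m pendant '{"linear":[[0.05,-0.02,0],[0.1,-0.04,0],[0.15,-0.06,0],[0.165,-0.066,0],[0.165,-0.066,0],[0.165,-0.066,0]],"twist":[3,6,9,9,9,9]}' 1 40
python3 - <<'E'
from h import *
f=snap("w_oil");H,S,V=hsv(f); P=cloud(f); z=P[...,2]
red=(S>120)&((H<8)|(H>172))&(V>70)
comps(f,(S>90)&(H>18)&(H<36)&(V>60)&(z<.064)&(z>.055),(0,0,640,300),.062,"oil",30)
m=(z>.015)&(z<.1)&(P[...,0]>.58)&(P[...,1]<-.14)&(P[...,1]>-.23); q=P[m]; print("bottle pts",m.sum(),q.min(0),q.max(0),np.median(q,0))
m2=m&(z>.075); print("cap",np.median(P[m2],0),m2.sum())
comps(f,red&(z<.03),(0,0,640,300),.011,"red",60)
go([.633,-.183,.30],-5)
E
```

```text
time: 21.0
tcp_pos: [0.5777, -0.1893, 0.4014]
tool_rot: [0.999, -0.042, -0.001, 0.0]
ft_force: [-0.4, 0.3, -0.1]
finger_gap: 0.0855
grip_force: 0.0
oil px [308. 108.] n 593 mean [ 642.6 -184.2] rect [ 641.9 -184.1] [30.8 31.1] ang -49.9 circ [ 641.8 -183.8] 16.1 z [0.056 0.059 0.061]
bottle pts 1607 [ 0.58003242 -0.20105132  0.01517613] [ 0.65888644 -0.15084747  0.09399931] [ 0.63893074 -0.1804185   0.05805673]
cap [ 0.6419849  -0.18402824  0.08279955] 325
red px [410.  56.] n 907 mean [ 680.2 -287. ] rect [ 678.8 -286.4] [16.8 75.5] ang -0.6 circ [ 678.8 -285.9] 37.7 z [0.006 0.009 0.011]
red px [381.  62.] n 899 mean [ 677.3 -258.3] rect [ 675.9 -259. ] [76.3 16.9] ang 12.2 circ [ 676.2 -260.1] 38.1 z [0.006 0.009 0.011]
red px [115.  83.] n 1093 mean [680.7  10.1] rect [679.2  10.2] [13.7 78.5] ang -1.3 circ [679.4  10.3] 39.4 z [0.006 0.01  0.012]
red px [ 47. 252.] n 446 mean [501.2 143.4] rect [499.6 143.5] [50.9 32.4] ang 33.5 circ [495.  151.1] 26.1 z [0.012 0.022 0.029]
at [ 0.5776 -0.1894  0.4018] yaw -4.9 shift [ 0.0547 -0.0111  0.1018] dist 0.116 twist 0.1
```

View pics/w_oil.png

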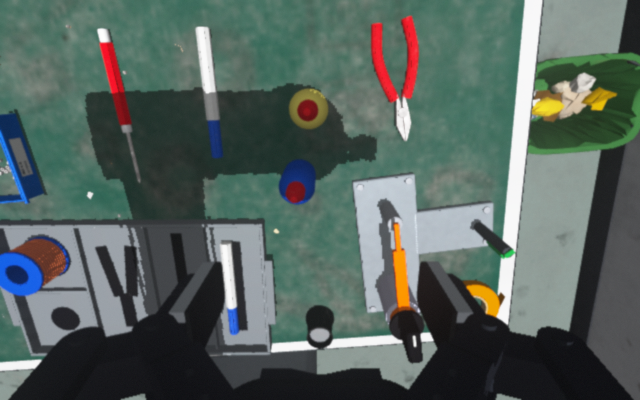

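```bash
python3 - <<'E'
from h import *
go([.6418,-.184,.203],-5)
E
python3 -m pendant '{"linear":[[0.04,-0.006,0],[0.0635,-0.011,0.03],[0.0635,-0.011,0.08],[0.0635,-0.011,0.13],[0.0635,-0.011,0.165],[0.0635,-0.011,0.185],[0.0635,-0.011,0.198],[0.0635,-0.011,0.198],[0.0635,-0.011,0.198]],"twist":[0,0,0,0,0,0,0,0,0]}' 1 40
python3 -m pendant '{"linear":[[0,0,0],[0,0,0],[0,0,0],[0,0,0],[0,0,0],[0,0,0]],"twist":[0,0,0,0,0,0]}' -1 40
```

```text
at [ 0.5776 -0.1894  0.4018] yaw -4.9 shift [ 0.0636 -0.0108  0.1988] dist 0.209 twist 0.1
time: 22.18
tcp_pos: [0.6429, -0.1834, 0.2051]
tool_rot: [0.999, -0.042, 0.001, 0.0]
ft_force: [-0.6, 0.0, 0.7]
finger_gap: 0.0856
grip_force: 0.0
time: 22.92
tcp_pos: [0.6429, -0.1832, 0.2042]
tool_rot: [0.999, -0.042, 0.001, 0.0]
ft_force: [0.5, 0.5, 4.7]
finger_gap: 0.0344
grip_force: 40.2
```

```bash
python3 -m pendant '{"linear":[[0,0,-0.04],[0,0,-0.09],[0,0,-0.13],[0,0,-0.14],[0,0,-0.14]],"twist":[0,0,0,0,0]}' -1 40
python3 - <<'E'
from h import *
go([.4035,.1588,.344],-5)
E
```

```text
time: 23.55
tcp_pos: [0.6426, -0.183, 0.3432]
tool_rot: [0.999, -0.042, -0.0, -0.0]
ft_force: [-0.7, 1.0, -1.2]
finger_gap: 0.0345
grip_force: 40.1
at [ 0.6426 -0.183   0.3432] yaw -4.8 shift [-0.267  -0.3205 -0.0005] dist 0.417 twist 0.2
```

```bash
python3 -m pendant '{"linear":[[-0.035,-0.042,0],[-0.07,-0.084,0],[-0.105,-0.126,0],[-0.14,-0.168,0],[-0.175,-0.21,0],[-0.21,-0.252,0],[-0.24,-0.288,0],[-0.26,-0.312,0],[-0.267,-0.3205,0],[-0.267,-0.3205,0],[-0.267,-0.3205,0]],"twist":[0,0,0,0,0,0,0,0,0,0,0]}' -1 40
python3 -m pendant '{"linear":[[0,0,0.04],[0,0,0.08],[0,0,0.11],[0,0,0.122],[0,0,0.128],[0,0,0.131],[0,0,0.131],[0,0,0.131]],"twist":[0,0,0,0,0,0,0,0]}' -1 40
```

```text
time: 24.92
tcp_pos: [0.4039, 0.158, 0.3432]
tool_rot: [0.999, -0.042, -0.0, 0.0]
ft_force: [-0.6, -0.4, -0.7]
finger_gap: 0.0347
grip_force: 40.1
time: 25.92
tcp_pos: [0.4037, 0.1589, 0.2133]
tool_rot: [0.999, -0.042, 0.001, -0.0]
ft_force: [0.4, 0.6, -0.4]
finger_gap: 0.0344
grip_force: 40.1
```

```bash
python3 -m pendant '{"linear":[[0,0,0.002],[0,0,0.004],[0,0,0.005],[0,0,0.005]],"twist":[0,0,0,0]}' -1 40
python3 -m pendant '{"linear":[[0,0,0],[0,0,0],[0,0,0],[0,0,0],[0,0,-0.03],[0,0,-0.08],[0,0,-0.14],[0,0,-0.19],[0,0,-0.19]],"twist":[0,0,0,0,0,0,0,0,0]}' 1 40
python3 - <<'E'
from h import *
go([.60,.01,.40],-2)
E
```

```text
time: 26.42
tcp_pos: [0.4036, 0.1587, 0.2082]
tool_rot: [0.999, -0.042, 0.0, 0.0]
ft_force: [-2.0, -0.5, 6.3]
finger_gap: 0.0344
grip_force: 40.7
time: 27.55
tcp_pos: [0.4042, 0.159, 0.4018]
tool_rot: [0.999, -0.042, 0.004, -0.003]
ft_force: [-0.9, 0.1, -1.0]
finger_gap: 0.085
grip_force: 0.0
at [0.4042 0.159  0.4018] yaw -4.8 shift [0.2076 0.1321 0.0024] dist 0.246 twist -2.8
```

```bash
python3 -m pendant '{"linear":[[0.04,0.026,0],[0.09,0.058,0],[0.14,0.09,0],[0.18,0.115,0],[0.2076,0.132,0],[0.2076,0.132,0],[0.2076,0.132,0]],"twist":[-1,-2,-2.8,-2.8,-2.8,-2.8,-2.8]}' 1 40
python3 - <<'E'
from h import *
f=snap("w_drv");H,S,V=hsv(f); P=cloud(f); z=P[...,2]
red=(S>120)&((H<8)|(H>172))&(V>70)
comps(f,red&(z<.03),(200,0,400,200),.009,"drvred",60)
m=(z>.0055)&(z<.03)&(P[...,0]>.57)&(P[...,1]>-.03)&(P[...,1]<.05)
comps(f,m,(0,0,640,300),.009,"drvdepth",60)
t=grab("top"); cv2.imwrite("pics/t2.png",t["image"])
H,S,V=hsv(t)
comps(t,(S>90)&(H>18)&(H<36)&(V>90),(190,190,260,275),.058,"oilT",10)
cv2.imwrite("pics/c2.png",np.vstack([f["image"][0:300],cv2.resize(t["image"][100:280,170:460],(640,300))]))
E
```

```text
time: 28.42
tcp_pos: [0.5989, 0.0099, 0.3968]
tool_rot: [1.0, -0.018, -0.001, 0.0]
ft_force: [0.2, -0.0, 0.2]
finger_gap: 0.0855
grip_force: 0.0
drvred px [314.  87.] n 1084 mean [680.8  13.2] rect [679.5  13.3] [13.3 78.6] ang -1.4 circ [679.5  12.8] 39.6 z [0.006 0.01  0.012]
drvdepth px [314.  92.] n 1352 mean [675.2  13.3] rect [654.2  13.7] [ 12.7 153.9] ang -1.1 circ [654.2  14.6] 77.0 z [0.007 0.01  0.011]
oilT px [212. 246.] n 158 mean [398.4 149.1] rect [399.9 152.7] [40.  32.4] ang 88.7 circ [398.7 152.8] 20.8 z [0.027 0.059 0.066]
```

View pics/c2.png

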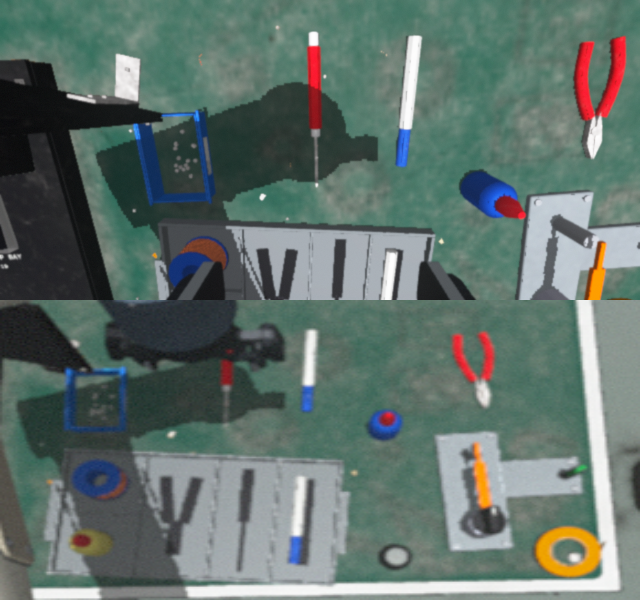

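```bash
python3 - <<'E'
from h import *
go([.6705,.0132,.1765],-1.3)
E
python3 -m pendant '{"linear":[[0.04,-0.003,0.02],[0.0715,-0.005,0.06],[0.0715,-0.005,0.1],[0.0715,-0.005,0.14],[0.0715,-0.005,0.175],[0.0715,-0.005,0.2],[0.0715,-0.005,0.21],[0.0715,-0.005,0.215],[0.0715,-0.005,0.215]],"twist":[-0.5,-0.5,-0.5,-0.5,-0.5,-0.5,-0.5,-0.5,-0.5]}' 1 40
python3 - <<'E'
from h import *
go([.6705,.0132,.1765],-1.3)
E
```

```text
at [0.5986 0.0103 0.3977] yaw -2.0 shift [ 0.0718 -0.0053  0.2212] dist 0.233 twist -0.7
time: 29.65
tcp_pos: [0.6711, 0.0124, 0.1836]
tool_rot: [1.0, -0.013, 0.001, -0.0]
ft_force: [-0.3, -0.3, 0.1]
finger_gap: 0.0856
grip_force: 0.0
at [0.6711 0.0124 0.1836] yaw -1.5 shift [-0.0006 -0.0007  0.0071] dist 0.007 twist -0.2
```

```bash
python3 -m pendant '{"linear":[[0,0,0.003],[0,0,0.006],[0,0,0.006]],"twist":[0,0,0]}' 1 40
python3 -m pendant '{"linear":[[0,0,0],[0,0,0],[0,0,0],[0,0,0],[0,0,0],[0,0,0],[0,0,0]],"twist":[0,0,0,0,0,0,0]}' -1 50
python3 -m pendant '{"linear":[[0,0,-0.02],[0,0,-0.05],[0,0,-0.08],[0,0,-0.1],[0,0,-0.1]],"twist":[0,0,0,0,0]}' -1 50
python3 - <<'E'
from h import *
go([.4505,-.0057,.277],-4.75)
E
```

```text
time: 30.02
tcp_pos: [0.6708, 0.0121, 0.1765]
tool_rot: [1.0, -0.013, -0.0, 0.0]
ft_force: [0.3, 0.7, -0.3]
finger_gap: 0.0853
grip_force: 0.0
time: 30.9
tcp_pos: [0.671, 0.0122, 0.1769]
tool_rot: [1.0, -0.013, 0.0, -0.0]
ft_force: [-0.6, 0.2, 2.3]
finger_gap: 0.0097
grip_force: 48.9
time: 31.52
tcp_pos: [0.6713, 0.0122, 0.2784]
tool_rot: [1.0, -0.013, 0.002, -0.0]
ft_force: [-0.5, 0.1, -0.8]
finger_gap: 0.0097
grip_force: 48.9
at [0.6713 0.0122 0.2784] yaw -1.5 shift [-0.2202  0.0237  0.0006] dist 0.222 twist 3.2
```

```bash
python3 -m pendant '{"linear":[[-0.05,0.0055,0],[-0.1,0.011,0],[-0.15,0.016,0],[-0.2,0.0215,0],[-0.2202,0.0237,0],[-0.2202,0.0237,0],[-0.2202,0.0237,0]],"twist":[0.8,1.6,2.4,3.2,3.2,3.2,3.2]}' -1 50
python3 - <<'E'
from h import *
f=snap("w_d2");H,S,V=hsv(f); z=cloud(f)[...,2]
red=(S>120)&((H<8)|(H>172))&(V>70)
comps(f,red,(240,0,400,330),.111,"drvred",60)
go([.4505,-.0057,.1815],-4.75)
E
```

```text
time: 32.4
tcp_pos: [0.4506, -0.0056, 0.2763]
tool_rot: [0.999, -0.041, -0.0, 0.0]
ft_force: [-0.4, -0.4, 0.4]
finger_gap: 0.0096
grip_force: 48.9
drvred px [320. 243.] n 4064 mean [465.6  -6.9] rect [460.8  -6.6] [12.5 79.2] ang -4.5 circ [460.9  -6.4] 39.8 z [0.107 0.11  0.111]
at [ 0.4508 -0.0056  0.2763] yaw -4.7 shift [-0.0003  0.0001  0.0948] dist 0.095 twist 0.0
```

View pics/w_d2.png

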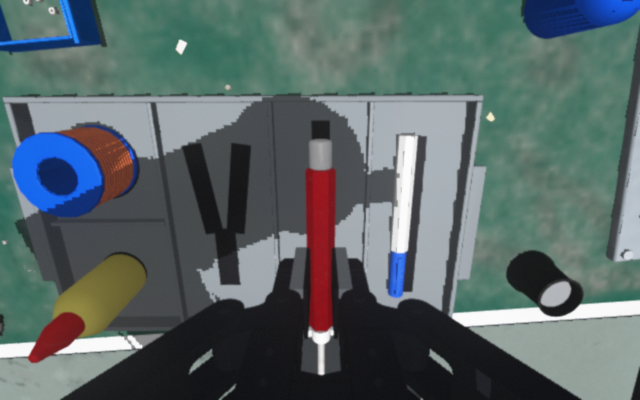

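```bash
python3 -m pendant '{"linear":[[0,0,0.04],[0,0,0.065],[0,0,0.08],[0,0,0.088],[0,0,0.091],[0,0,0.0925],[0,0,0.0925],[0,0,0.0925]],"twist":[0,0,0,0,0,0,0,0]}' -1 50
python3 - <<'E'
from h import *
go([.4505,-.0057,.181],-4.75)
E
```

```text
time: 33.45
tcp_pos: [0.4503, -0.0056, 0.1846]
tool_rot: [0.999, -0.041, 0.0, -0.0]
ft_force: [-0.1, 0.1, -0.9]
finger_gap: 0.0094
grip_force: 48.9
at [ 0.4503 -0.0056  0.1846] yaw -4.7 shift [0.0002 0.     0.0036] dist 0.004 twist 0.0
```

```bash
python3 -m pendant '{"linear":[[0,0,0.002],[0,0,0.0033],[0,0,0.0033],[0,0,0.0033]],"twist":[0,0,0,0]}' -1 50
python3 -m pendant '{"linear":[[0,0,0],[0,0,0],[0,0,0],[0,0,-0.01],[0,0,-0.03],[0,0,-0.07],[0,0,-0.13],[0,0,-0.19],[0,0,-0.215],[0,0,-0.215]],"twist":[0,0,0,0,0,0,0,0,0,0]}' -0.4 50
python3 - <<'E'
from h import *
go([.57,-.25,.40],0)
f=snap("w_d3");H,S,V=hsv(f)
red=(S>120)&((H<8)|(H>172))&(V>70)
comps(f,red,(270,0,400,330),.014,"drvred",60)
E
```

```text
time: 33.95
tcp_pos: [0.4502, -0.0057, 0.1808]
tool_rot: [0.999, -0.041, -0.0, 0.0]
ft_force: [1.1, 0.1, -0.2]
finger_gap: 0.0096
grip_force: 48.9
time: 35.2
tcp_pos: [0.4503, -0.0057, 0.3988]
tool_rot: [0.999, -0.041, 0.003, -0.001]
ft_force: [-0.3, -0.1, 0.2]
finger_gap: 0.0256
grip_force: 0.0
at [ 0.4503 -0.0057  0.3988] yaw -4.7 shift [ 0.1394  0.2336 -0.0009] dist 0.272 twist -4.7
drvred px [321. 160.] n 840 mean [460.7  -6.2] rect [458.9  -6.2] [12.5 79.2] ang -5.0 circ [459.   -6.3] 39.8 z [0.011 0.014 0.016]
```

Driver placed. Now the cutters.

```bash
python3 -m pendant '{"linear":[[0.03,0.05,0],[0.06,0.1,0],[0.09,0.15,0],[0.12,0.2,0],[0.1394,0.2336,0],[0.1394,0.2336,0],[0.1394,0.2336,0]],"twist":[-1,-2,-3,-4,-4.7,-4.7,-4.7]}' 1 50
python3 - <<'E'
from h import *
f=snap("w_cut");H,S,V=hsv(f); P=cloud(f); z=P[...,2]
red=(S>120)&((H<8)|(H>172))&(V>70)
comps(f,red&(z<.03),(0,0,640,300),.011,"red",60)
m=(z>.005)&(z<.03)&(P[...,0]>.57)&(P[...,1]<-.2)
comps(f,m,(0,0,640,300),.01,"cutdepth",60)
E
```

```text
time: 36.12
tcp_pos: [0.5697, -0.2497, 0.3947]
tool_rot: [1.0, -0.0, -0.001, -0.0]
ft_force: [-0.3, 0.4, 0.3]
finger_gap: 0.0857
grip_force: 0.0
red px [360.  55.] n 943 mean [ 680.5 -287.8] rect [ 679.2 -287.4] [16.6 75.2] ang -0.1 circ [ 679.2 -285.8] 37.7 z [0.007 0.009 0.011]
red px [330.  58.] n 928 mean [ 677.4 -259. ] rect [ 676.  -259.7] [75.4 16.5] ang 12.2 circ [ 676.3 -261.1] 37.7 z [0.006 0.009 0.011]
red px [114. 259.] n 710 mean [458.9  -7.2] rect [458.3  -7.2] [13.8 82.8] ang -4.5 circ [458.2  -7.7] 41.8 z [0.01  0.014 0.016]
cutdepth px [346.  68.] n 2254 mean [ 667.6 -274.8] rect [ 657.3 -274. ] [118.2  45.6] ang 2.5 circ [ 658.2 -276.1] 60.1 z [0.007 0.009 0.011]
```

View pics/w_cut.png

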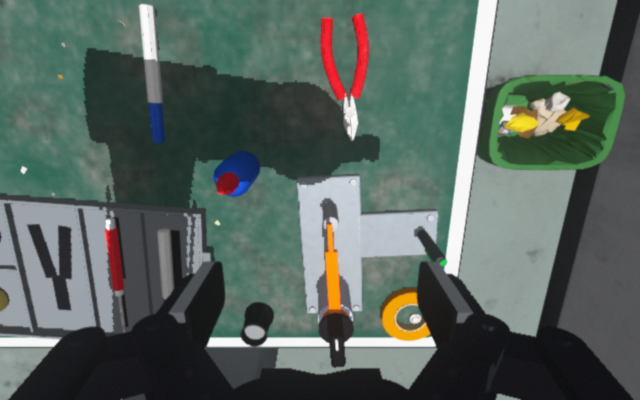

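```bash
python3 - <<'E'
from h import *
import pickle
f=pickle.load(open("w_d2.pkl","rb")); P=cloud(f); T=R.from_quat([.999,-.041,0,0]); q=T.inv().apply((P-[.4506,-.0056,.2763]).reshape(-1,3)).reshape(400,640,3)
z=f["range_z"]; m=(z>0)&(q[...,2]<.15)&(abs(q[...,1])<.15)
for a in np.arange(.03,.15,.015):
    k=m&(q[...,2]>a)&(q[...,2]<a+.015)
    if k.any(): print(a.round(3),k.sum(),q[k][:,1].min().round(3),q[k][:,1].max().round(3))
s=readout.read_state()
go([.6289,-.2787,.1765],6.2)
E
```

```text
0.075 1943 -0.059 0.059
0.09 15558 -0.06 0.061
0.105 11590 -0.051 0.051
0.12 4603 -0.04 0.041
0.135 1702 -0.018 0.019
at [ 0.5696 -0.2493  0.3953] yaw 0.0 shift [0.0596 0.0295 0.2187] dist 0.229 twist -6.2
```

```bash
python3 -m pendant '{"linear":[[0.03,0.015,0.03],[0.0596,0.0295,0.07],[0.0596,0.0295,0.11],[0.0596,0.0295,0.15],[0.0596,0.0295,0.185],[0.0596,0.0295,0.205],[0.0596,0.0295,0.21],[0.0596,0.0295,0.21]],"twist":[-3,-6.2,-6.2,-6.2,-6.2,-6.2,-6.2,-6.2]}' 1 70
python3 - <<'E'
from h import *
f=snap("w_c4");H,S,V=hsv(f); z=cloud(f)[...,2]
red=(S>120)&((H<8)|(H>172))&(V>70)
comps(f,red&(z<.03),(0,0,640,400),.011,"red",60)
go([.6289,-.2787,.1765],6.2)
E
```

```text
time: 37.17
tcp_pos: [0.6297, -0.2789, 0.1868]
tool_rot: [0.999, 0.054, 0.0, 0.0]
ft_force: [-0.3, -0.1, 0.4]
finger_gap: 0.0853
grip_force: 0.0
red px [288. 157.] n 4102 mean [ 679.4 -259.6] rect [ 676.7 -260.8] [75.5 16.9] ang 12.7 circ [ 676.7 -260.7] 37.8 z [0.007 0.009 0.011]
red px [353. 158.] n 4061 mean [ 682.3 -287.7] rect [ 679.5 -287.1] [16.8 75.6] ang -0.8 circ [ 679.5 -286.7] 37.8 z [0.007 0.009 0.011]
at [ 0.6299 -0.2791  0.1874] yaw 6.2 shift [-0.001  -0.0005  0.0109] dist 0.011 twist 0.0
```

```bash
python3 -m pendant '{"linear":[[0,0,0.005],[0,0,0.01],[0,0,0.0102],[0,0,0.0102]],"twist":[0,0,0,0]}' 1 70
python3 -m pendant '{"linear":[[0,0,0],[0,0,0],[0,0,0],[0,0,0],[0,0,0],[0,0,0],[0,0,0]],"twist":[0,0,0,0,0,0,0]}' -1 70
python3 -m pendant '{"linear":[[0,0,-0.02],[0,0,-0.05],[0,0,-0.09],[0,0,-0.13],[0,0,-0.15],[0,0,-0.15]],"twist":[0,0,0,0,0,0]}' -1 70
python3 - <<'E'
from h import *
f=snap("w_c5");H,S,V=hsv(f)
red=(S>120)&((H<8)|(H>172))&(V>70)
comps(f,red,(200,0,450,400),.161,"red",60)
go([.4128,.0726,.327],-4.75)
E
```

```text
time: 37.72
tcp_pos: [0.6295, -0.2795, 0.1757]
tool_rot: [0.999, 0.054, -0.0, 0.0]
ft_force: [-0.5, 0.4, -0.3]
finger_gap: 0.0855
grip_force: 0.0
time: 38.6
tcp_pos: [0.6296, -0.2796, 0.1761]
tool_rot: [0.999, 0.054, 0.0, 0.0]
ft_force: [-0.5, -0.6, 2.3]
finger_gap: 0.0105
grip_force: 67.0
time: 39.35
tcp_pos: [0.6297, -0.2794, 0.327]
tool_rot: [0.999, 0.054, 0.001, 0.0]
ft_force: [0.1, 0.6, -1.2]
finger_gap: 0.0107
grip_force: 67.0
red px [294. 152.] n 4765 mean [ 684.1 -263. ] rect [ 680.7 -264. ] [75.3 16.7] ang 9.0 circ [ 680.8 -264.8] 37.7 z [0.157 0.16  0.161]
red px [364. 156.] n 4623 mean [ 685.3 -291.5] rect [ 682.  -290.7] [16.5 75.5] ang -4.0 circ [ 682.  -290.5] 37.8 z [0.158 0.16  0.161]
at [ 0.6294 -0.2792  0.325 ] yaw 6.2 shift [-0.1775 -0.3731 -0.0016] dist 0.413 twist 10.9
```

```bash
python3 - <<'E'
from h import *
go([.4099,.0732,.325],-1.05)
E
python3 -m pendant '{"linear":[[-0.024,-0.05,0],[-0.048,-0.1,0],[-0.072,-0.15,0],[-0.096,-0.2,0],[-0.12,-0.25,0],[-0.144,-0.3,0],[-0.165,-0.345,0],[-0.175,-0.366,0],[-0.1803,-0.3733,0],[-0.1803,-0.3733,0],[-0.1803,-0.3733,0]],"twist":[1,2,3,4,5,6,7,7.2,7.2,7.2,7.2]}' -1 70
python3 - <<'E'
from h import *
f=snap("w_c6");H,S,V=hsv(f);z=cloud(f)[...,2]
red=(S>120)&((H<8)|(H>172))&(V>70)&(z>.1)
comps(f,red,(200,0,450,400),.161,"red",60)
go([.4099,.0732,.1801],-1.05)
E
```

```text
at [ 0.6294 -0.2792  0.325 ] yaw 6.2 shift [-0.1803 -0.374   0.0004] dist 0.415 twist 7.2
time: 40.78
tcp_pos: [0.4103, 0.0717, 0.3252]
tool_rot: [1.0, -0.009, -0.0, 0.0]
ft_force: [-0.6, 0.5, 1.0]
finger_gap: 0.0104
grip_force: 67.2
red px [294. 152.] n 4695 mean [466.  81.] rect [462.4  80.5] [74.7 16.2] ang 2.0 circ [462.4  79.9] 37.4 z [0.156 0.158 0.159]
red px [364. 157.] n 4526 mean [463.5  53.1] rect [460.5  54.1] [16.2 74.4] ang -10.9 circ [460.6  54.7] 37.2 z [0.156 0.158 0.159]
at [0.4103 0.0717 0.3253] yaw -1.1 shift [-0.0003 -0.0016  0.1452] dist 0.145 twist -0.0
```

```bash
python3 -m pendant '{"linear":[[0,-0.0015,0.04],[0,-0.0015,0.08],[0,-0.0015,0.115],[0,-0.0015,0.13],[0,-0.0015,0.137],[0,-0.0015,0.141],[0,-0.0015,0.142],[0,-0.0015,0.142]],"twist":[0,0,0,0,0,0,0,0]}' -1 70
python3 - <<'E'
from h import *
go([.4099,.0732,.1802],-1.05)
E
```

```text
time: 41.82
tcp_pos: [0.4103, 0.0738, 0.1842]
tool_rot: [1.0, -0.009, 0.001, -0.0]
ft_force: [-0.1, -0.9, -1.2]
finger_gap: 0.0105
grip_force: 67.3
at [0.4103 0.0738 0.1842] yaw -1.0 shift [-0.0004  0.0006  0.004 ] dist 0.004 twist 0.0
```

```bash
python3 -m pendant '{"linear":[[0,0,0.002],[0,0,0.0038],[0,0,0.0038],[0,0,0.0038]],"twist":[0,0,0,0]}' -1 70
python3 -m pendant '{"linear":[[0,0,0],[0,0,0],[0,0,0],[0,0,-0.01],[0,0,-0.03],[0,0,-0.07],[0,0,-0.13],[0,0,-0.19],[0,0,-0.22],[0,0,-0.22]],"twist":[0,0,0,0,0,0,0,0,0,0]}' -0.4 70
python3 - <<'E'
from h import *
f=snap("w_fin");H,S,V=hsv(f);z=cloud(f)[...,2]
red=(S>120)&((H<8)|(H>172))&(V>70)
comps(f,red&(z<.03),(0,0,640,400),.014,"red",60)
E
python3 -m pendant '{"linear":[[-0.03,-0.05,-0.01],[-0.05,-0.11,-0.01],[-0.05,-0.17,-0.01],[-0.05,-0.23,-0.01],[-0.05,-0.25,-0.01],[-0.05,-0.25,-0.01]],"twist":[0,0,0,0,0,0]}' 1 40
python3 - <<'E'
from h import *
t=grab("top"); a=t["image"]; b=grab("scene")["image"]
cv2.imwrite("pics/fin.png",np.vstack([cv2.resize(a[100:280,180:460],(466,300)),cv2.resize(b[130:380,140:528],(466,300))]))
E
```

```text
time: 42.32
tcp_pos: [0.4101, 0.0738, 0.18]
tool_rot: [1.0, -0.009, 0.0, -0.0]
ft_force: [-0.5, -0.5, 2.7]
finger_gap: 0.0102
grip_force: 67.4
time: 43.58
tcp_pos: [0.4102, 0.0737, 0.4031]
tool_rot: [1.0, -0.009, 0.003, -0.001]
ft_force: [-0.5, 0.5, -1.3]
finger_gap: 0.0256
grip_force: 0.0
red px [313. 118.] n 764 mean [463.9  81.6] rect [462.2  81.2] [75.4 15.9] ang 0.8 circ [462.2  80.4] 37.7 z [0.011 0.013 0.015]
red px [396. 120.] n 967 mean [460.3  -5.2] rect [458.9  -5. ] [13.4 78.6] ang -4.4 circ [459.   -4.3] 39.4 z [0.01  0.014 0.015]
red px [341. 120.] n 768 mean [461.3  52.9] rect [459.8  53.7] [16.5 76.1] ang -12.0 circ [460.2  55.8] 38.0 z [0.011 0.013 0.015]
time: 44.38
tcp_pos: [0.3643, 0.3254, 0.4083]
tool_rot: [1.0, -0.008, -0.001, 0.001]
ft_force: [0.0, -0.8, 0.1]
finger_gap: 0.0855
grip_force: 0.0
```

View pics/fin.png

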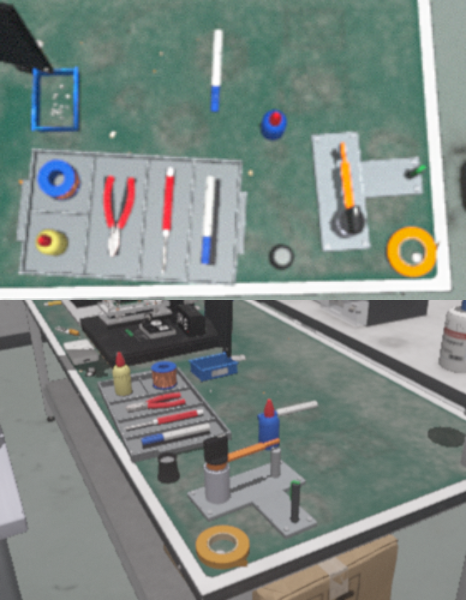

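View pics/w_fin.png

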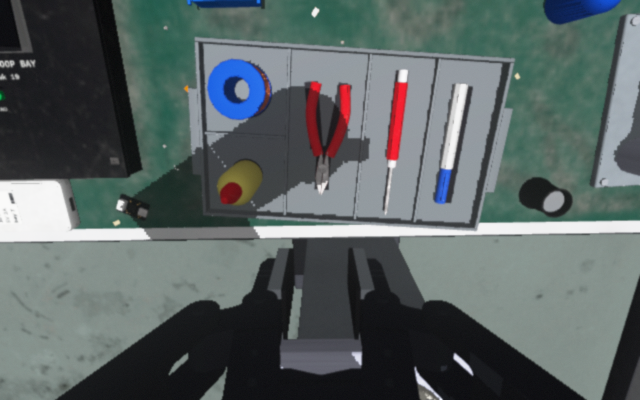

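Reel (238,90), upright oil bottle (238,185), cutters (325,135), driver (395,140) and the original marker (450,145) are each in their places. The keeper is over the bare spindle, and the tape, loupe and spare marker have not been touched.

```bash
python3 -c "
from station import r
print(r.hand_in())"
```

```text
the job is handed in; nothing more can be done
None
```

The kit is complete and handed in at about 44 s on the robot's clock: screwdriver, cutters, oil bottle and reel are placed beside the marker that was already in the tray, the spare marker stays on the bench, and the keeper is back over the bare spindle; no judge's verdict was returned.

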